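Pull down the plate cabinet's flap with the hook pole

TASK

Take the orange-handled hook pole out of its fork rest, hook it into the steel loop at the top of the plate cabinet's blue flap, and with the pole alone (no hand on the cabinet) ease the flap down until it is fully open. Then unhook, leave the flap open, and hang the pole upright in its fork rest again, without disturbing the things that stand about.

Things in the scene. Friction and masses are not known exactly. Their poses are not given: they have to be found in the camera images.
- pole: Loose hook pole, 188 mm long, 0.12 kg. Origin: centre of the underside of its black collar (40 mm across, z 0 to 6 mm); z runs up along the pole. Above: orange handle, 24 x 24 mm square, faces along x and y, up to z 64 mm. Below: steel shank 8.4 mm thick down the z axis to a J hook, lowest point z -124 mm. In the rest the hook points to the rest's -x within 0.15 rad.
- grip (a point): On the pole: middle of the handle, on the pole's axis, 38 mm above the collar's underside; axes as the pole's. Grip here across x or y.
- hook (a point): On the pole: where the loop's bar lies when hooked, in the bend of the J, at (-11, 0, -112.5) mm in the pole's frame; axes as the pole's. The J's bottom bar (8.4 mm thick, centre line 7.5 mm below this point) runs from the shank 22 mm to the pole's -x, then turns up; its rounded tip ends 8.7 mm above this point, 11 mm to -x of it. The J opens towards the handle.
- rest: Fixed fork rest: grey base, rear post (x +34 to +50 mm), aluminium fork plate 10 mm thick, 76 mm wide, top 160 mm above the bench. Origin: bottom, below the seat; z up. Slot: 18 mm wide, along the rest's x, closed at x +10 mm, open with a flared mouth at x -44 mm. The pole's collar lies on the plate, its shank in the slot: lift it some 15 mm, then draw it out to the rest's -x.
- seat (a point): On the rest: where the pole's origin is when properly hung (on the plate's top, 160 mm above the bench, mid slot); axes as the rest's.
- cabinet: Fixed white plate cabinet, 170 deep, 240 wide, 324 mm tall, front towards its -x. Origin: bottom of the front face, mid width; x points into the cabinet, z up. A grey eave 12 mm thick, underside 312 mm above the bench, projects 60 mm beyond the front face over the full width, so the pole must come to the loop tilted, handle leaning out to the cabinet's -x by about 30 to 45 degrees.
- flap_hinge (a point): On the cabinet: middle of the flap's hinge line, at (6, 0, 95) mm in the cabinet's frame; the line runs along the cabinet's y.
- loop (a point): On the flap: middle of the outer bar of the steel pull loop (6 mm round, along the cabinet's y, loop 70 mm wide). Flap shut: 65 mm in front of (cabinet's -x) and 132 mm above the hinge line; turns with the flap, axes parallel to the cabinet's at joint 0. The pole goes from above into the hole between this bar and the flap's top edge (118 mm above the hinge line, flap 8 mm thick).
- flap (a joint): Hinge of the blue flap: 0 shut (upright), grows as its top swings out and down towards the cabinet's -x, 1.3 rad fully open against its stop. It stays where it is left: friction of about 0.22 N m, flap about 0.2 kg. It may start slightly ajar.
- tube_rack: Bystander, to be left alone: blue rack with coloured-cap tubes, 62 x 130 x 116 mm; origin: centre of its underside.
- bottle: Bystander, to be left alone: small bottle with an orange cap, 56 mm across, 108 mm tall; origin: centre of its underside.
- dish: Bystander, to be left alone: round dish 94 mm across, 14 mm high; origin: centre of its underside.
- carton: Bystander, to be left alone: small blue and white carton, 52 x 125 x 52 mm; origin: centre of its underside.
- beaker: Bystander, to be left alone: clear beaker, 69 mm across, 86 mm tall; origin: centre of its underside.
There are look-alikes about, which are no part of the job. Of the things that look like the pole, the larger one is meant.

How it is judged:
By the outcome, as a careful person would: the job done as asked, in the order asked, and still so for the second after the job is handed in, with the robot touching nothing.
It also fails if it takes over 72 s, if anything falls off the work surface, if the arm or the gripper's body presses on something with over 40 N, if the wrist force passes 120 N, or if a joint passes its speed limit or range.

ROBOT

A 7-joint arm with a two-finger parallel gripper is mounted at the origin on a cart in front of the work surface, level with it; the furniture and walls round the work are solid. World frame = base frame: x ahead of the robot, y to its left, z up, the work surface at z = 0. Lengths are in m, angles in rad, forces in N, time in s.
With the tool pointing down it reaches from about 0.4 to 0.85 m from the base axis. Payload 10.4 kg.
Tool frame: the origin (TCP) lies on the centre line of the jaws, within the pads' length; the fingertips stand 8 mm ahead of it and the grasp point (between the pads) lies 11 mm behind it (r.finger_overhang is the distance from the TCP to the fingertips, in m); z points along the fingers, y is the line along which they close (so a half turn about z gives the same grasp; the last joint's range is limited). The gripper opens to 87 mm and grips with 3 to 60 N. Pads are 19 mm wide; open, the fingers measure 117 mm over their backs; the gripper's body (75 mm by 190 mm) begins 51 mm behind the grasp point.
Start: joints at [1.191, 0.332, -0.065, 1.46, 0.022, 1.35, -0.088], TCP at [0.218, -0.586, 0.231] pointing down, gripper open.
Joint ranges: [-2.6, 2.6], [-0.5, 2.12], [-1.47, 1.34], [0.16, 2.42], [-1.27, 4.41], [0.06, 2.06], [-2.6, 2.6]. Speed limits (rad/s): [2.22, 2.22, 2.79, 2.79, 3.14, 3.14, 3.14].

INTERFACE

Orientations are given as a unit quaternion [x, y, z, w].
In Python, from bench import r, vision gives the robot as it stands.
- The arm moves only by the tool drive_tool, never from a script. Its argument "series" is a list of rows, each a list of 2 entries, a list of its own where there are three numbers: the shift along the world's x, y, z in cm, then the turn about the world's z in degrees. A call has exactly 10 rows; each row shifts and turns the commanded pose from where the row before left it; what a row does not reach is not made up. A row lasts 1/8 s, in which the tool goes at most 62.5 mm and 10.7 degrees, less where a joint would pass 70% of its speed; a pose out of reach is approached as far as the arm can. A call with a gripper value outside its range is refused whole. "hand" is the closure, from 0 (fully open) to 1 (shut), set as the call begins (left out, the last holds). The fingers move at their own pace and stop on an object; "newtons" is the grip in N (left out, the last holds). Time passes only in rows, so rows that do not move let the fingers close, or fill a call up. It gives the time, the measured TCP pose, the force, the opening and the grip force at its end, in the units of the state.
- r.read_state(): the state, without advancing time (a new reading comes with each control period).
- vision.camera(name): name is "side" or "top"; returns a dict with "color" (400x640x3 uint8, red, green, blue), "intrinsics" (3x3 intrinsics, pixels), "R" (3x3) and "t" (3): a world point X has camera coordinates R X + t. Camera axes: x right, y down, z forward; pixel columns grow to the right and rows downward; lengths in m; the calibration is good to about 2 mm. A picture is of the moment at which its call begins. There is no depth.
- r.close_job(): hands the job in; it is judged then, once.
The state is a dict: "time": time; "joint_positions": joint angles; "joint_vel": joint speeds; "joint_torque": joint torques, N m; "ee_pos": TCP position; "eef_rot": TCP orientation; "ft_force": force on the tool from outside, world axes, zero at the start; "torque": the same for the moment, N m; "width": finger opening in m; "grip_force": force on a finger pad.
Only numpy, scipy, OpenCV 4.12 (cv2) and the standard library are available. Lean on these libraries where they do the work, as an engineer would, in place of code of your own. Each camera call takes 0.05 s, during which the arm holds its last target. There are 200 camera calls.

## Working session

There is one attempt and no reset: what is moved stays moved. The work goes in short steps, Python scripts to look and compute and a tool call to move; the robot and the scene stay as the last step left them, time stands still between calls to the robot, and variables do not carry over. Pictures are saved under pics/ and viewed, at most 10 in all, crops included, and the job is handed in when it is done.

Besides the shell and the picture viewer there is one more tool, called after "Emit:" by a JSON object that holds its "api" and its "payload". drive_tool: Moves the arm, as the interface text tells. Its arguments: {"type":"object","properties":{"series":{"type":"array"},"hand":{"type":"number"},"newtons":{"type":"number"}},"required":["series"]}

```bash
ls; mkdir -p pics; python3 - <<'E'
from bench import r, vision
import cv2
print(r.read_state())
for n in("side","top"):
    c=vision.camera(n); cv2.imwrite(f"pics/{n}0.png",c["color"][:,:,::-1]); print(n,c["intrinsics"],c["R"],c["t"])
E
```

```text
pics
{'time': 0.0, 'joint_positions': array([ 1.1913916 ,  0.33287374, -0.06465745,  1.46094959,  0.02162181,
        1.34991238, -0.08851339]), 'joint_vel': array([-0.00041298, -0.00067013, -0.00087984,  0.00031595, -0.00017777,
        0.00016116, -0.0005808 ]), 'joint_torque': array([ 2.41575508e-04, -6.23248386e+01,  2.51001975e-02, -3.89898205e+01,
       -6.12523151e-02,  3.98045825e-02,  1.29358591e-04]), 'ee_pos': array([ 0.21813079, -0.58529023,  0.22974872]), 'eef_rot': array([ 9.84130658e-01,  1.77443864e-01, -1.78883104e-04, -7.01254898e-04]), 'ft_force': array([ 0.84980639,  0.43701191, -0.44795387]), 'torque': array([-0.03971487,  0.0132831 , -0.01784527]), 'grip_force': 0.0, 'width': 0.08663470147049528}
side [[484.65385939   0.         316.64568798]
 [  0.         484.65385939 201.23172115]
 [  0.           0.           1.        ]] [[ 0.94768847 -0.31917703  0.00354872]
 [-0.13536949 -0.41195267 -0.90109383]
 [ 0.28907035  0.85347585 -0.43360963]] [-0.56650262  0.17967865  1.745593  ]
top [[493.62149059   0.         320.73671278]
 [  0.         493.62149059 199.53860319]
 [  0.           0.           1.        ]] [[ 0.2800913  -0.95997182 -0.0017225 ]
 [-0.92176047 -0.26844028 -0.27981682]
 [ 0.26815387  0.07996199 -0.96005186]] [-0.23454003  0.53544931  1.71501172]
```

View pics/side0.png

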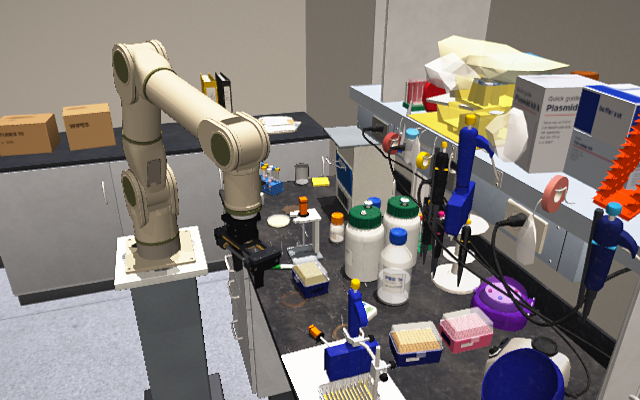

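View pics/top0.png

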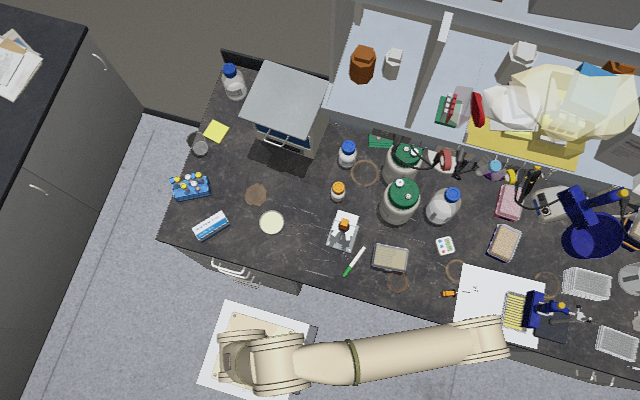

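The side view shows the rest and orange handle near (303,205-255) and the cabinet near (350,165). In the top view the rest is near (343,230) and the cabinet near (288,105). I'll zoom in on both.

```bash
cat > h.py <<'E'
import numpy as np, cv2
from scipy.optimize import least_squares
def proj(c,P):
    X=np.atleast_2d(P)@c["R"].T+c["t"]; p=X@c["intrinsics"].T; return p[:,:2]/p[:,2:]
def ontoz(c,uv,z):
    d=c["R"].T@np.linalg.inv(c["intrinsics"])@np.array([*uv,1.]); o=-c["R"].T@c["t"]
    return o+d*(z-o[2])/d[2]
def W(pose,P):
    x,y,a=pose; P=np.atleast_2d(np.array(P,float)); R=np.array([[np.cos(a),-np.sin(a),0],[np.sin(a),np.cos(a),0],[0,0,1]])
    return P@R.T+[x,y,0]
def fit(obs,x0):
    "obs: list of (cam, local point, uv)"
    f=lambda q: np.concatenate([(proj(c,W(q,P))[0]-uv) for c,P,uv in obs])
    return least_squares(f,x0,loss="soft_l1")
def crop(c,x0,y0,w,h,s):
    im=cv2.resize(c["color"][y0:y0+h,x0:x0+w,::-1],None,fx=s,fy=s,interpolation=cv2.INTER_CUBIC)
    for k in range(0,w,10): cv2.putText(im,str(x0+k),(k*s,8),0,.3,(0,255,255),1); cv2.line(im,(k*s,10),(k*s,14),(0,255,255),1)
    for k in range(10,h,10): cv2.putText(im,str(y0+k),(0,k*s+4),0,.3,(0,255,255),1); cv2.line(im,(20,k*s),(24,k*s),(0,255,255),1)
    return im
E
python3 - <<'E'
from bench import r, vision
from h import *
t=vision.camera("top"); s=vision.camera("side")
a=np.hstack([crop(t,238,55,100,110,5),crop(t,315,200,58,110,5)[:550]]); cv2.imwrite("pics/c1.png",a)
b=np.hstack([crop(s,322,115,70,110,5),crop(s,270,180,80,110,5)]); cv2.imwrite("pics/c2.png",b)
E
```

```text
(no output)
```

View pics/c1.png

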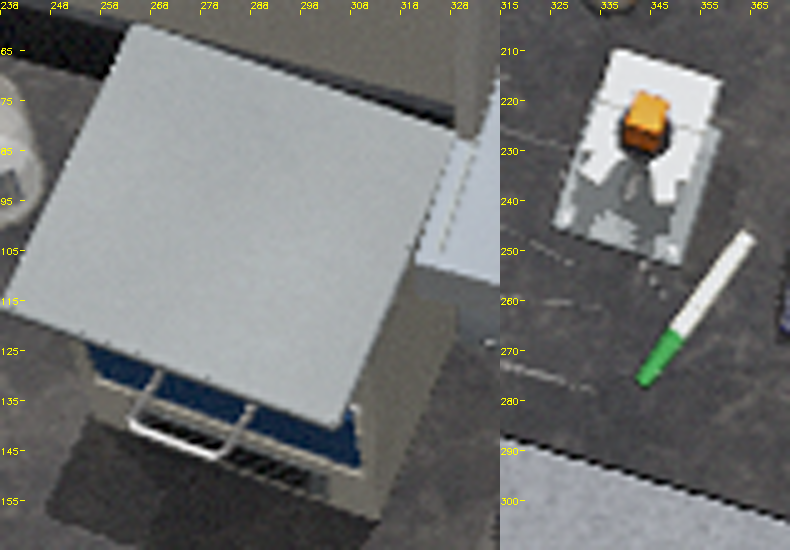

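View pics/c2.png

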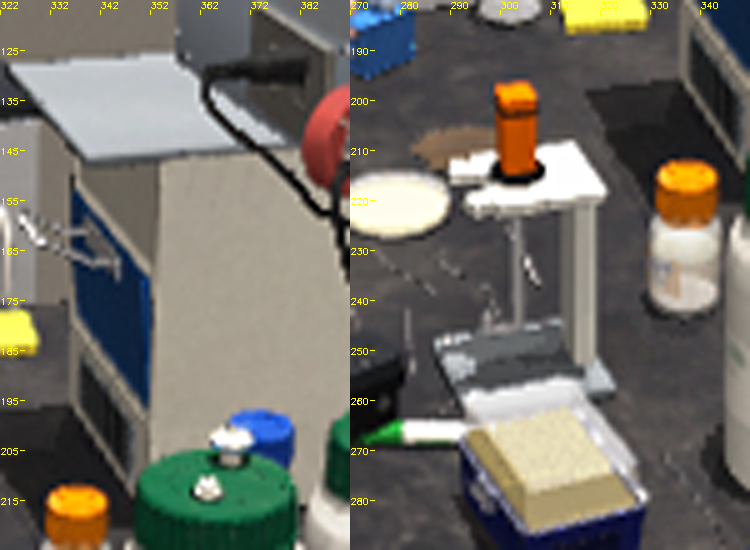

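Readings from the crops:
- **Cabinet, top view:** the eave corners are at (239,117.4), (305,140.4), (330,81.6) and (265,60). The loop bar runs from (264,140) to (281,146.5).
- **Pole collar:** at (344,226) in the top view and (303.4,214.4) in the side view.

Next I'll fit the poses.

```bash
python3 - <<'E'
from bench import r, vision
from h import *
t=vision.camera("top"); s=vision.camera("side")
oc=[(t,(-.06,.12,.324),(239,117.4)),(t,(-.06,-.12,.324),(305,140.4)),(t,(.17,-.12,.324),(330,81.6)),(t,(.17,.12,.324),(265,60)),
(s,(-.06,.12,.324),(323,128.5)),(s,(-.06,-.12,.324),(338.7,147))]
f=fit(oc,[.8,.1,0]); print("cab",f.x,f.fun.reshape(-1,2).round(1).tolist())
cab=f.x
orr=[(t,(0,0,.166),(344,225.5)),(s,(0,0,.163),(303.4,214.4)),(s,(0,0,.224),(303.2,198.5)),
(t,(.05,-.038,.16),(359,216.6)),(t,(.05,.038,.16),(338,210)),(s,(.05,-.038,.16),(320.3,218)),(s,(.05,.038,.16),(315,208.4))]
g=fit(orr,[.5,.0,0]); print("rest",g.x,g.fun.reshape(-1,2).round(1).tolist())
for c,n in((t,"t"),(s,"s")):
    print(n,"handle top",proj(c,W(g.x,[0,0,.224])),"prongs",proj(c,W(g.x,[[-.044,.038,.16],[-.044,-.038,.16]])).round(1).tolist())
# flap angle from loop
def lp(q,y):
    x=-.065;z=.132; return W(cab,[.006+x*np.cos(q)-z*np.sin(q),y,.095+z*np.cos(q)-abs(x)*np.sin(q)])
ob=[(t,.035,(264.4,140)),(t,-.035,(281,146.5)),(s,.035,(326.5,157.5)),(s,-.035,(344,168))]
h=least_squares(lambda q:np.concatenate([proj(c,lp(q[0],y))[0]-uv for c,y,uv in ob]),[.05]); print("flap",h.x,h.fun)
for q in (0,h.x[0],.6,1.3): print(q,lp(q,0))
E
```

```text
cab [ 0.75391872  0.11827322 -0.0765379 ] [[-1.2, -0.1], [1.3, 0.9], [1.2, -0.1], [-0.3, -0.8], [-0.6, -1.2], [0.1, -1.1]]
rest [ 0.48684035 -0.18524979 -0.05304385] [[0.2, 0.6], [-0.0, -0.5], [0.0, -0.8], [0.3, 0.0], [0.2, -0.5], [0.2, -0.2], [-0.5, -0.2]]
t handle top [[344.95452925 222.07003123]] prongs [[329.3, 234.9], [350.6, 242.2]]
s handle top [[303.21303155 197.73873571]] prongs [[288.4, 211.3], [293.4, 221.3]]
flap [0.00778592] [  0.71442682  -2.27465896   3.01557618  -2.11783194   0.95690068
  -1.15981943 -11.86178919  -5.65537372]
0 [[0.69509145 0.12278455 0.227     ]]
0.007785917788646959 [[0.69406869 0.12286299 0.22648992]]
0.6 [[0.63209679 0.12761547 0.16724254]]
1.3 [[0.61574732 0.12886927 0.06767856]]
```

```bash
python3 - <<'E'
from bench import r, vision
from h import *
t=vision.camera("top"); s=vision.camera("side")
oc=[(t,(-.06,.12,.324),(239,117.4)),(t,(-.06,-.12,.324),(305,140.4)),(t,(.17,-.12,.324),(330,81.6)),(t,(.17,.12,.324),(265,60)),
(s,(-.06,.12,.324),(323,128.5)),(s,(-.06,-.12,.324),(338.7,147))]
ob=[(t,.035,(264.4,140)),(t,-.035,(282,146.5)),(s,.035,(326.2,157.4)),(s,-.035,(331.3,164))]
def lp(c,q,y):
    return W(c,[.006-.065*np.cos(q)-.132*np.sin(q),y,.095+.132*np.cos(q)-.065*np.sin(q)])
def F(p): return np.concatenate([proj(c,W(p[:3],P))[0]-uv for c,P,uv in oc]+[proj(c,lp(p[:3],p[3],y))[0]-uv for c,y,uv in ob])
h=least_squares(F,[.75,.12,-.07,.05],loss="soft_l1"); print(h.x,h.fun.reshape(-1,2).round(1).tolist())
for q in (0,h.x[3],.3,.6,.9,1.1,1.3): print(q,lp(h.x[:3],q,0).round(4))
st=r.read_state(); print(st["ee_pos"])
E
```

```text
[ 0.7542712   0.11868563 -0.07766218  0.06218239] [[-1.3, -0.3], [1.2, 0.8], [1.1, -0.2], [-0.3, -0.9], [-0.6, -1.2], [0.2, -1.2], [-0.0, -0.2], [1.2, -0.0], [-0.4, -0.1], [-0.9, -0.7]]
0 [[0.6954 0.1233 0.227 ]]
0.062182388142281775 [[0.6874 0.1239 0.2227]]
0.3 [[0.6595 0.1261 0.2019]]
0.6 [[0.6325 0.1282 0.1672]]
0.9 [[0.6169 0.1294 0.1261]]
1.1 [[0.6136 0.1296 0.0969]]
1.3 [[0.6161 0.1294 0.0677]]
[ 0.21830089 -0.58560437  0.23045866]
```

Fitted poses:
- **Cabinet:** (0.754, 0.119), yaw -0.078.
- **Loop:** about (0.687, 0.124, 0.223).
- **Rest:** (0.487, -0.185), yaw -0.053.

The tool can only yaw, so I'll tilt the pole by pivoting it in a light grip, with the J pushed against the back of the rest's post. First I go above the handle.

Emit:
{"api": "drive_tool", "payload": {"series": [[[0,0,5],0],[[3,4.45,0.5],-2.6],[[3,4.45,0.5],-2.6],[[3,4.45,0.5],-2.6],[[3,4.45,0],-2.6],[[3,4.45,0],-2.6],[[3,4.45,0],-2.6],[[3,4.45,0],-2.6],[[3,4.45,0],-2.6],[[2.9,4.4,0],-2.6]], "hand": 0}}

```text
time: 1.65
ee_pos: [0.4881, -0.1841, 0.2958]
eef_rot: [1.0, -0.027, 0.0, 0.0]
ft_force: [0.8, -0.2, -0.2]
width: 0.0869
grip_force: 0.0
```

Emit:
{"api": "drive_tool", "payload": {"series": [[[0,0,-2],0],[[0,0,-2.5],0],[[0,0,-2.5],0],[[0,0,-2],0],[[-0.1,-0.1,-1.2],0],[[0,0,-0.7],0],[[0,0,0],0],[[0,0,0],0],[[0,0,0],0],[[0,0,0],0]]}}

```text
time: 2.9
ee_pos: [0.4864, -0.1867, 0.1869]
eef_rot: [1.0, -0.026, 0.0, 0.0]
ft_force: [0.0, 0.0, -0.1]
width: 0.0873
grip_force: 0.0
```

```bash
python3 - <<'E'
from bench import r, vision
from h import *
s=vision.camera("side"); t=vision.camera("top")
for n,uv,z in(("bottle",(337.5,187),.105),("dish",(271,222),.014),("beaker",(200,147),.05),("rack",(190,186),.08),("carton",(210,225),.052)): print(n,ontoz(t,uv,z).round(3))
print(r.read_state()["ee_pos"])
cv2.imwrite("pics/d.png",np.hstack([crop(s,245,150,100,100,5),crop(t,300,180,60,100,5)]))
E
```

```text
bottle [ 0.634 -0.122  0.105]
dish [0.462 0.083 0.014]
beaker [0.658 0.426 0.05 ]
rack [0.495 0.397 0.08 ]
carton [0.382 0.285 0.052]
[ 0.48639672 -0.18666141  0.18673824]
```

View pics/d.png

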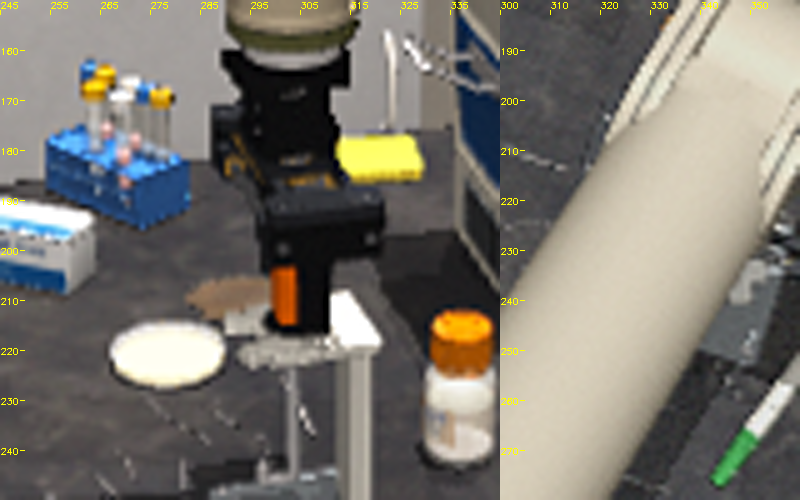

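The fingers straddle the orange handle (at about (302,208)). The bottle is well off to the side at (0.634, -0.122). Closing and lifting.

Emit:
{"api": "drive_tool", "payload": {"series": [[[0,0,0],0],[[0,0,0],0],[[0,0,0],0],[[0,0,0],0],[[0,0,0],0],[[0,0,0],0],[[0,0,0.5],0],[[0,0,1],0],[[0,0,0.5],0],[[0,0,0],0]], "hand": 1, "newtons": 25}}

```text
time: 4.25
ee_pos: [0.4866, -0.1868, 0.2072]
eef_rot: [1.0, -0.026, 0.0, 0.0]
ft_force: [-0.2, 0.6, -1.5]
width: 0.024
grip_force: 25.0
```

Emit:
{"api": "drive_tool", "payload": {"series": [[[-2,0.1,0],0],[[-3,0.2,0],0],[[-3.2,0.1,0],0],[[0,0,4],0],[[0,0,5],0],[[0,0,4.5],0],[[4,-0.2,0],0],[[5,-0.3,0],0],[[5,-0.2,0],0],[[3.5,-0.2,0],0]]}}

```text
time: 5.5
ee_pos: [0.581, -0.1915, 0.3406]
eef_rot: [1.0, -0.026, -0.0, -0.0]
ft_force: [0.2, -0.3, -0.3]
width: 0.0238
grip_force: 25.0
```

Emit:
{"api": "drive_tool", "payload": {"series": [[[0,0,0],0],[[0,0,0],0],[[0,0,-2],0],[[0,0,-2],0],[[0,0,-2.5],0],[[0,0,0],0],[[0,0,0],0],[[0,0,0],0],[[0,0,0],0],[[0,0,0],0]]}}

```text
time: 6.75
ee_pos: [0.5794, -0.1916, 0.2769]
eef_rot: [1.0, -0.026, 0.0, 0.0]
ft_force: [-0.3, 0.3, -0.8]
width: 0.0234
grip_force: 25.0
```

```bash
python3 - <<'E'
from bench import r, vision
from h import *
s=vision.camera("side")
print(r.read_state()["ee_pos"])
cv2.imwrite("pics/e.png",crop(s,260,140,100,100,6))
E
```

```text
[ 0.5793926  -0.19163718  0.27673271]
```

View pics/e.png

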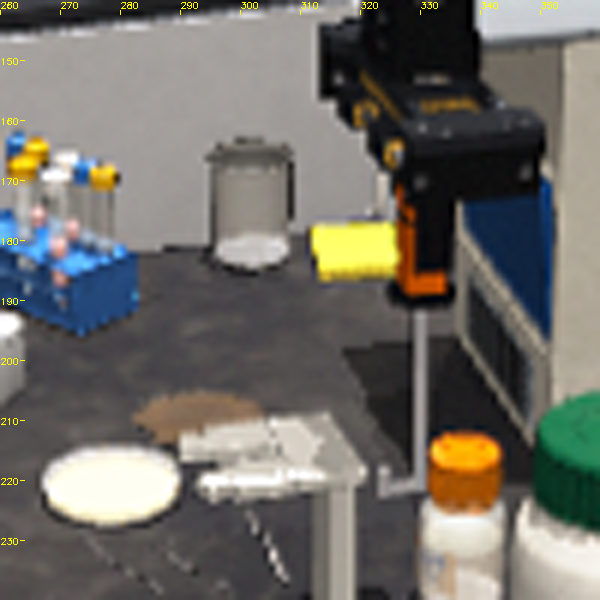

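J is just behind the post: tip at about (323,218), post edge at about (319,220). Next I loosen the grip and draw the hand back to pivot the pole.

Emit:
{"api": "drive_tool", "payload": {"series": [[[0,0,0],0],[[0,0,0],0],[[-0.8,0,0],0],[[-0.8,0,0],0],[[-0.9,0,0.1],0],[[-0.9,0,0.1],0],[[-0.9,0,0],0],[[-1,0.05,-0.1],0],[[-1,0.05,-0.1],0],[[-0.8,0.1,-0.1],0]], "newtons": 5}}

```text
time: 8.05
ee_pos: [0.5076, -0.1898, 0.2754]
eef_rot: [1.0, -0.026, -0.0, 0.0]
ft_force: [0.1, -0.6, -0.4]
width: 0.0241
grip_force: 5.0
```

Emit:
{"api": "drive_tool", "payload": {"series": [[[-0.9,0,-0.2],0],[[-0.9,0.1,-0.25],0],[[-0.9,0,-0.3],0],[[-0.9,0.1,-0.35],0],[[-0.9,0,-0.4],0],[[-0.2,0,-0.1],0],[[0,0,0],0],[[0,0,0],0],[[0,0,0],0],[[0,0,0],0]]}}

```text
time: 9.3
ee_pos: [0.4614, -0.1876, 0.2595]
eef_rot: [1.0, -0.026, -0.0, -0.0]
ft_force: [0.3, -0.5, -1.1]
width: 0.0239
grip_force: 5.0
```

Emit:
{"api": "drive_tool", "payload": {"series": [[[0,0,0],0],[[0,0,0],0],[[0,0,0],0],[[0,0,0],0],[[0.7,0,0],0],[[0.8,0,0],0],[[0,0,2],0],[[0,0,3],0],[[0,0,3],0],[[0,0,0],0]], "newtons": 50}}

```text
time: 10.55
ee_pos: [0.4777, -0.1877, 0.3416]
eef_rot: [1.0, -0.026, 0.002, 0.001]
ft_force: [0.3, -0.1, -1.8]
width: 0.0236
grip_force: 50.0
```

```bash
python3 - <<'E'
from bench import r, vision
from h import *
s=vision.camera("side")
print(r.read_state())
cv2.imwrite("pics/f.png",crop(s,260,120,100,110,5))
E
```

```text
{'time': 10.6, 'joint_positions': array([ 0.70232398,  0.07077165, -0.43883705,  1.54977196,  0.03015446,
        1.52633419, -1.35897978]), 'joint_vel': array([ 0.00158662,  0.01163183,  0.00278663,  0.04254783,  0.0014208 ,
       -0.00906774,  0.0019139 ]), 'joint_torque': array([-2.05654552e-02, -4.46957409e+01, -1.11636713e+00, -4.24163139e+01,
       -5.54038945e-02,  1.01132670e-01,  4.75284774e-03]), 'ee_pos': array([ 0.47707508, -0.18764494,  0.34000575]), 'eef_rot': array([ 9.99670346e-01, -2.56650330e-02,  6.81420809e-04,  2.04624214e-04]), 'ft_force': array([ 0.47070704,  0.67156829, -1.33526019]), 'torque': array([ 0.01721113,  0.07438124, -0.01513682]), 'grip_force': 49.99818006064743, 'width': 0.023838773880834777}
```

View pics/f.png

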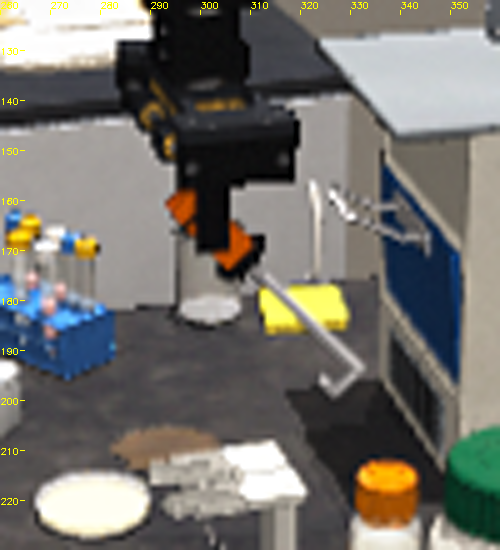

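The pivot worked: the pole is tilted, with the J corner at about (331,194), the outer bend at (327,198) and the tip at (324.4,195.6). I'll fit the tilt and hook position from these.

```bash
cat >> h.py <<'E'
def pole(tcp,th,d,yaw,P):
    "pole-frame points -> world; th tilt (handle to pole -x), d slide of the grip along the pole, yaw of pole x"
    P=np.atleast_2d(np.array(P,float))-[0,0,.038+d]
    R=np.array([[np.cos(th),0,-np.sin(th)],[0,1,0],[np.sin(th),0,np.cos(th)]])
    return W((0,0,yaw),P@R.T)+np.array(tcp)+[0,0,.011]
E
python3 - <<'E'
from bench import r, vision
from h import *
s=vision.camera("side"); T=r.read_state()["ee_pos"]
ob=[((0,0,-.120),(331,194)),((-.022,0,-.120),(326.6,198)),((-.022,0,-.104),(324.2,195.5)),((0,0,.064),(296,161))]
F=lambda q:np.concatenate([proj(s,pole(T,q[0],q[1],-.052,P))[0]-uv for P,uv in ob])
h=least_squares(F,[.6,0]); print(T,h.x,np.degrees(h.x[0]),h.fun.round(1))
hk=pole(T,*h.x,-.052,[-.011,0,-.1125])[0]; print("hook",hk,hk-T)
for q in [(.662,0)]: print(pole(T,*q,-.052,[-.011,0,-.1125])[0]-T)
E
```

```text
[ 0.47657775 -0.18754629  0.33900068] [0.72558929 0.00668015] 41.57320416337569 [ 0.6  0.1  0.3  0.5 -0.2  0.2  0.2 -1.5]
hook [ 0.57251973 -0.19253978  0.22511353] [ 0.09594199 -0.00499348 -0.11388715]
[ 0.08372196 -0.00435747 -0.1144707 ]
```

Tilt is 41.6°, and the hook sits at TCP + (0.096, -0.005, -0.114). I'm moving to a point in front of and above the loop.

Emit:
{"api": "drive_tool", "payload": {"series": [[[0,1,2],-0.7],[[0,3,1],-0.7],[[0,4,0.8],0],[[0.5,4,0],0],[[1,4,0],0],[[1,4,0],0],[[1.5,4,0],0],[[1.5,4,0],0],[[1.5,3.2,0],0],[[0.5,1,0],0]]}}

```text
time: 11.9
ee_pos: [0.5512, 0.1365, 0.3759]
eef_rot: [0.999, -0.036, -0.001, -0.0]
ft_force: [-0.1, -1.3, -1.3]
width: 0.0234
grip_force: 50.0
```

```bash
python3 - <<'E'
from bench import r, vision
from h import *
s=vision.camera("side"); t=vision.camera("top"); T=r.read_state()["ee_pos"]; print(T)
hk=pole(T,.7256,.0067,-.078,[-.011,0,-.1125])[0]; print(hk)
cv2.imwrite("pics/g.png",np.hstack([crop(s,290,90,80,100,5),crop(t,235,90,75,100,5)]))
E
```

```text
[0.55123446 0.13505701 0.37627822]
[0.64702866 0.12756987 0.26237726]
```

View pics/g.png

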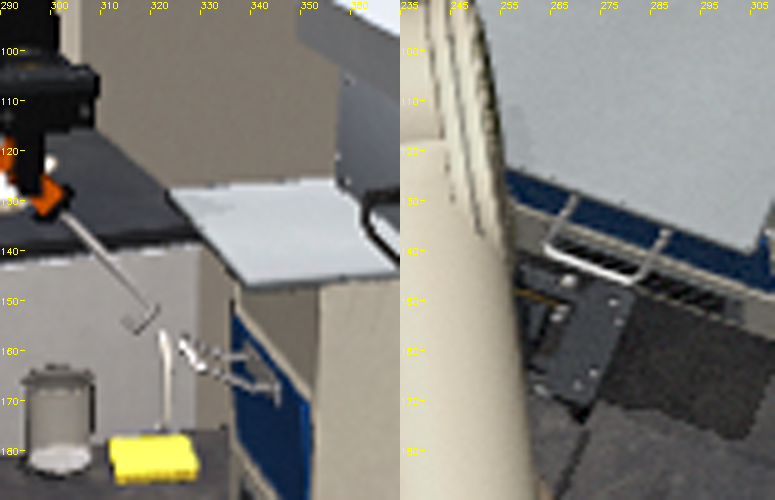

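```bash
python3 - <<'E'
from bench import r, vision
from h import *
s=vision.camera("side");T=r.read_state()["ee_pos"]; print(T)
for P in ((0,0,-.120),(-.022,0,-.120),(-.022,0,-.104),(0,0,0)): print(P,proj(s,pole(T,.7256,.0067,-.078,P)).round(1))
c=[.7543,.1187,-.0777];q=.062
for y in(.035,-.035): print(proj(s,W(c,[.006-.065*np.cos(q)-.132*np.sin(q),y,.095+.132*np.cos(q)-.065*np.sin(q)])).round(1))
E
```

```text
[0.55123475 0.13393662 0.37668537]
(0, 0, -0.12) [[321.7 151.1]]
(-0.022, 0, -0.12) [[317.7 154.9]]
(-0.022, 0, -0.104) [[315.1 152.2]]
(0, 0, 0) [[301.9 130.7]]
[[325.8 157.3]]
[[330.5 163.3]]
```

Emit:
{"api": "drive_tool", "payload": {"series": [[[1.2,-0.1,-0.1],0],[[1.2,-0.1,-0.1],0],[[1.1,-0.1,-0.2],0],[[0.9,-0.1,-0.2],0],[[0.8,0,-0.2],0],[[0.8,-0.1,-0.5],0],[[0.8,0,-0.5],0],[[0,0,-0.7],0],[[0,0,0],0],[[0,0,0],0]]}}

```text
time: 13.3
ee_pos: [0.6191, 0.1294, 0.3529]
eef_rot: [0.999, -0.038, 0.0, 0.0]
ft_force: [-0.0, 0.0, -1.0]
width: 0.0237
grip_force: 50.0
```

```bash
python3 - <<'E'
from bench import r, vision
from h import *
s=vision.camera("side");S=r.read_state();T=S["ee_pos"]; print(T,S["ft_force"])
for P in ((0,0,-.120),(-.022,0,-.120),(-.022,0,-.104),(0,0,0)): print(P,proj(s,pole(T,.7256,.0067,-.078,P)).round(1))
cv2.imwrite("pics/i.png",crop(s,295,110,80,70,8))
E
```

```text
[0.61919505 0.12943683 0.352988  ] [-0.01013986 -0.4671498  -0.58234085]
(0, 0, -0.12) [[337.9 155.2]]
(-0.022, 0, -0.12) [[333.9 158.9]]
(-0.022, 0, -0.104) [[331.4 156.4]]
(0, 0, 0) [[318.9 135.3]]
```

View pics/i.png

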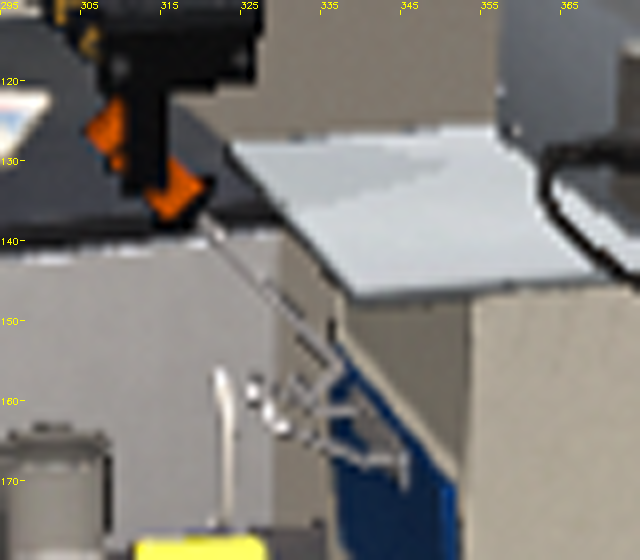

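J (corner about (337,155.5), bend about (333,160)) is above the hole, behind the bar (about (328,160)). I go down into the hole, then under the bar.

Emit:
{"api": "drive_tool", "payload": {"series": [[[0,0,-0.6],0],[[0,0,-0.6],0],[[0,0,-0.6],0],[[-0.5,0,-0.3],0],[[-0.5,0.1,-0.4],0],[[-0.5,0,-0.3],0],[[0,0,0],0],[[0,0,0],0],[[0,0,0],0],[[0,0,0],0]]}}

```text
time: 14.6
ee_pos: [0.6044, 0.1304, 0.3246]
eef_rot: [0.999, -0.038, -0.0, -0.0]
ft_force: [-0.2, -1.0, -1.4]
width: 0.0237
grip_force: 50.0
```

Emit:
{"api": "drive_tool", "payload": {"series": [[[-0.3,0,0.35],0],[[-0.3,0,0.35],0],[[-0.3,0,0.35],0],[[-0.2,0,0.25],0],[[-0.2,0,0.2],0],[[0,0,0],0],[[0,0,0],0],[[0,0,0],0],[[0,0,0],0],[[0,0,0],0]]}}

```text
time: 15.85
ee_pos: [0.5925, 0.1299, 0.337]
eef_rot: [0.999, -0.038, -0.0, -0.0]
ft_force: [13.8, 1.7, -19.8]
width: 0.0235
grip_force: 50.0
```

```bash
python3 - <<'E'
from bench import r, vision
from h import *
s=vision.camera("side");S=r.read_state();T=S["ee_pos"]; print(T,S["ft_force"],S["torque"])
cv2.imwrite("pics/j.png",crop(s,295,110,80,70,8))
E
```

```text
[0.59244388 0.12987547 0.33701283] [ 13.09727206   1.7862095  -19.31197787] [ 0.83243411 -2.73051937  0.28213187]
```

View pics/j.png

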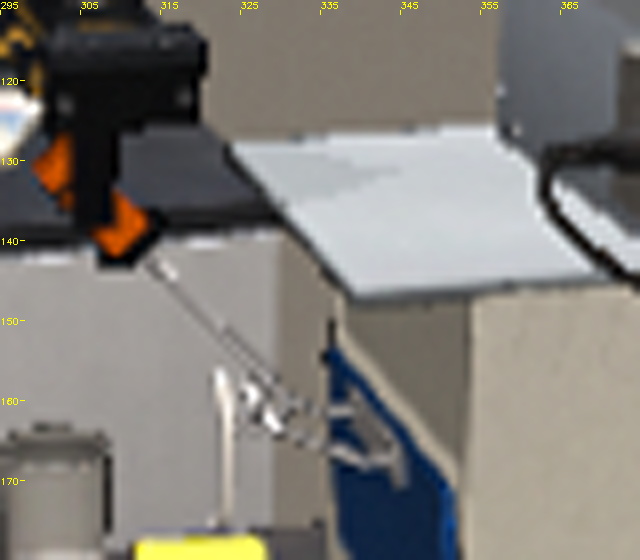

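J is hooked: the bar lies in the bend, and the pull along the pole (14, -20 N) confirms it. I relax slightly, then follow the flap's arc.

Emit:
{"api": "drive_tool", "payload": {"series": [[[0.1,0,-0.2],0],[[-0.9,0.1,-0.6],0],[[-0.95,0.1,-0.7],0],[[-0.94,0,-0.78],0],[[-0.75,0.1,-0.8],0],[[-0.73,0,-0.83],0],[[-0.65,0.1,-0.9],0],[[-0.58,0,-0.94],0],[[0,0,0],0],[[0,0,0],0]]}}

```text
time: 17.15
ee_pos: [0.5389, 0.1335, 0.282]
eef_rot: [0.999, -0.039, 0.002, 0.0]
ft_force: [9.9, -0.5, -9.0]
width: 0.0234
grip_force: 50.0
```

```bash
python3 - <<'E'
from bench import r, vision
from h import *
s=vision.camera("side");S=r.read_state();T=S["ee_pos"]; print(T,S["ft_force"],S["torque"])
cv2.imwrite("pics/k.png",crop(s,285,130,80,75,8))
E
```

```text
[0.53889178 0.13349924 0.28200963] [10.12806567 -0.30798171 -8.86291534] [-0.07653675 -2.55838856  0.04781203]
```

View pics/k.png

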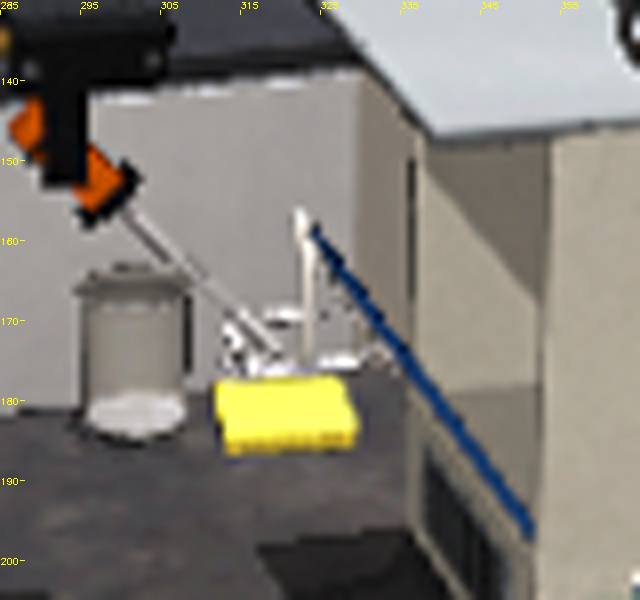

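The flap is at about 0.6 rad, with the bar still in the J at about (315,172). Continuing along the arc. I've now viewed 11 pictures, one over the limit of 10, so from here on I check numerically only.

Emit:
{"api": "drive_tool", "payload": {"series": [[[0.1,0,-0.2],0],[[-0.45,0,-1],0],[[-0.45,0.1,-1],0],[[-0.35,0,-1.06],0],[[-0.28,0,-1.06],0],[[-0.15,0,-0.97],0],[[-0.1,0,-0.97],0],[[-0.05,0,-0.97],0],[[0,0,0],0],[[0,0,0],0]]}}

```text
time: 18.45
ee_pos: [0.52, 0.1353, 0.2098]
eef_rot: [0.999, -0.038, -0.0, 0.0]
ft_force: [-0.3, 0.2, -1.7]
width: 0.0235
grip_force: 50.0
```

Emit:
{"api": "drive_tool", "payload": {"series": [[[-0.1,0,-0.7],0],[[0,0,-0.7],0],[[0,0,-0.7],0],[[0.05,0,-0.7],0],[[0,0,-0.4],0],[[0,0,0],0],[[0,0,0],0],[[0,0,0],0],[[0,0,0],0],[[0,0,0],0]]}}

```text
time: 19.7
ee_pos: [0.52, 0.1353, 0.1779]
eef_rot: [0.999, -0.038, 0.0, -0.0]
ft_force: [5.9, -0.3, 0.1]
width: 0.0236
grip_force: 50.0
```

```bash
cat > flap.py <<'E'
from bench import r, vision
from h import *
from scipy.spatial import cKDTree
# flap angle by the blue pixels: best q matching flap slab outline (half-width .1 guess) in the side view
s=vision.camera("side"); S=r.read_state(); print(S["ee_pos"],S["ft_force"].round(1),S["torque"].round(2))
im=s["color"].astype(int); m=(im[...,2]>im[...,0]+40)&(im[...,2]>im[...,1]+20)
m[:,:290]=0; m[:150]=0; m[230:]=0; m[:,365:]=0
v,u=np.nonzero(m); print("blue px",len(u),u.min(),u.max(),v.min(),v.max())
c=[.7543,.1187,-.0777]
for q in (.9,1.0,1.1,1.2,1.3):
    e=lambda a,y:W(c,[.006-a*np.sin(q),y,.095+a*np.cos(q)])
    print(q,[proj(s,e(a,y)).round(1).tolist()[0] for a in(0.,.118) for y in(.11,-.11)])
for uu in range(u.min(),u.max()+1,6): k=v[u==uu]; print(uu,(k.min(),k.max()) if len(k) else None,end=" ")
E
python3 flap.py
```

```text
[0.51996957 0.13528658 0.17788187] [ 5.  -0.  -1.7] [ 0.09 -1.68  0.04]
blue px 490 313 350 173 197
0.9 [[337.1, 177.5], [352.7, 198.4], [316.7, 163.6], [330.6, 183.7]]
1.0 [[337.1, 177.5], [352.7, 198.4], [315.2, 165.9], [328.9, 186.2]]
1.1 [[337.1, 177.5], [352.7, 198.4], [313.8, 168.2], [327.4, 188.7]]
1.2 [[337.1, 177.5], [352.7, 198.4], [312.7, 170.7], [326.2, 191.4]]
1.3 [[337.1, 177.5], [352.7, 198.4], [311.9, 173.2], [325.2, 194.1]]
313 (np.int64(173), np.int64(173)) 319 (np.int64(174), np.int64(182)) 325 (np.int64(175), np.int64(192)) 331 (np.int64(176), np.int64(194)) 337 (np.int64(178), np.int64(195)) 343 (np.int64(185), np.int64(196)) 349 (np.int64(193), np.int64(197))
```

Emit:
{"api": "drive_tool", "payload": {"series": [[[0.2,0,-0.3],0],[[0.1,0,-0.3],0],[[0.1,0,-0.3],0],[[0,0,-0.2],0],[[0,0,0],0],[[0,0,0],0],[[0,0,0],0],[[0,0,0],0],[[0,0,0],0],[[0,0,0],0]]}}

```text
time: 21.0
ee_pos: [0.5238, 0.1354, 0.1668]
eef_rot: [0.999, -0.038, 0.0, -0.0]
ft_force: [5.3, 0.1, 1.1]
width: 0.0235
grip_force: 50.0
```

```bash
python3 flap.py
```

```text
[0.52382716 0.13530683 0.16680855] [5.3 0.2 1. ] [ 0.03 -1.79  0.06]
blue px 503 313 350 173 197
0.9 [[337.1, 177.5], [352.7, 198.4], [316.7, 163.6], [330.6, 183.7]]
1.0 [[337.1, 177.5], [352.7, 198.4], [315.2, 165.9], [328.9, 186.2]]
1.1 [[337.1, 177.5], [352.7, 198.4], [313.8, 168.2], [327.4, 188.7]]
1.2 [[337.1, 177.5], [352.7, 198.4], [312.7, 170.7], [326.2, 191.4]]
1.3 [[337.1, 177.5], [352.7, 198.4], [311.9, 173.2], [325.2, 194.1]]
313 (np.int64(173), np.int64(174)) 319 (np.int64(174), np.int64(184)) 325 (np.int64(175), np.int64(193)) 331 (np.int64(176), np.int64(194)) 337 (np.int64(178), np.int64(195)) 343 (np.int64(185), np.int64(196)) 349 (np.int64(194), np.int64(197))
```

Emit:
{"api": "drive_tool", "payload": {"series": [[[-0.15,0,-0.2],0],[[-0.15,0,-0.2],0],[[-0.1,0,-0.2],0],[[0,0,0],0],[[0,0,0],0],[[0,0,0],0],[[0,0,0],0],[[0,0,0],0],[[0,0,0],0],[[0,0,0],0]]}}

```text
time: 22.3
ee_pos: [0.5195, 0.1354, 0.1607]
eef_rot: [0.999, -0.038, -0.0, 0.0]
ft_force: [0.6, 0.6, 3.8]
width: 0.0235
grip_force: 50.0
```

```bash
python3 flap.py | sed -n '1,2p;$p'
```

```text
[0.51945629 0.13535909 0.16073123] [1.7 1.4 3. ] [ 0.29 -0.55  0.06]
blue px 504 313 350 173 197
313 (np.int64(173), np.int64(174)) 319 (np.int64(174), np.int64(184)) 325 (np.int64(175), np.int64(193)) 331 (np.int64(176), np.int64(194)) 337 (np.int64(178), np.int64(195)) 343 (np.int64(185), np.int64(196)) 349 (np.int64(194), np.int64(197))
```

```bash
cat > tilt.py <<'E'
from bench import r, vision
from h import *
s=vision.camera("side"); S=r.read_state(); T=S["ee_pos"]
q=S["eef_rot"]; yaw=2*np.arctan2(q[1],q[0]); im=s["color"].astype(int)
org=((im[...,0]>im[...,2]+70)&(im[...,0]>im[...,1]+35)); dark=im.max(2)<75
c0=proj(s,T)[0].astype(int); box=np.zeros_like(org); box[c0[1]-30:c0[1]+35,c0[0]-30:c0[0]+30]=1; org&=box
C=np.array([[x,y,z] for x in(-.012,.012) for y in(-.012,.012) for z in(.006,.064)])
best=[]
for th in np.arange(-.2,1.2,.02):
  for d in np.arange(-.012,.0221,.002):
    m=np.zeros(org.shape,np.uint8); cv2.fillConvexPoly(m,cv2.convexHull((proj(s,pole(T,th,d,yaw,C))*16).astype(np.int32)),1,shift=4)
    m=m>0; best.append(((org&~m).sum()+(m&~org&~dark).sum(),round(th,2),round(d,3)))
best.sort(); print(T,yaw,org.sum(),best[:6])
th,d=np.mean([b[1:] for b in best[:6]],axis=0); print(th,d,"hook",pole(T,th,d,yaw,[-.011,0,-.1125])[0])
v,u=np.nonzero(org); print("orange u,v",u.min(),u.max(),v.min(),v.max())
E
python3 tilt.py
```

```text
[0.5194847  0.13536138 0.16073489] -0.07600626379682578 86 [(np.int64(47), np.float64(0.68), np.float64(0.01)), (np.int64(47), np.float64(0.7), np.float64(0.008)), (np.int64(47), np.float64(0.7), np.float64(0.01)), (np.int64(47), np.float64(0.72), np.float64(0.008)), (np.int64(48), np.float64(0.66), np.float64(0.008)), (np.int64(48), np.float64(0.68), np.float64(0.008))]
0.69 0.008666666666666668 hook [0.61204849 0.12831238 0.04197632]
orange u,v 261 295 159 184
```

```bash
cat > shank.py <<'E'
from bench import r, vision
from h import *
from scipy.ndimage import map_coordinates
s=vision.camera("side"); S=r.read_state(); T=S["ee_pos"]; q=S["eef_rot"]; yaw=2*np.arctan2(q[1],q[0])
g=s["color"].astype(float).mean(2)
zz=np.linspace(-.115,-.012,60)
def sc(th,d,dx):
    a=lambda off:map_coordinates(g,proj(s,pole(T,th,d,yaw,[[off,0,z] for z in zz]))[:,::-1].T,order=1)
    c=a(dx);l=a(dx-.011);h=a(dx+.011); return np.mean(np.clip(np.minimum(c-l,c-h),-20,60)),np.mean(np.clip(c-(l+h)/2,-60,60))
R=[(round(sc(th,.007,dx)[1],1),round(sc(th,.007,dx)[0],1),round(th,2),dx) for th in np.arange(0,1.3,.02) for dx in (-.008,-.004,0,.004,.008)]
R.sort(reverse=True); print(R[:8])
E
python3 shank.py; python3 - <<'E'
from bench import vision
g=vision.camera("side")["color"].mean(2).astype(int)
# compact text dump
for v in range(165,212): print(v,"".join(" .:-=+*#%@"[min(9,x//26)] for x in g[v,285:345]))
E
```

```text
[(np.float64(53.9), np.float64(41.9), np.float64(0.8), 0), (np.float64(53.7), np.float64(41.8), np.float64(0.84), -0.004), (np.float64(53.6), np.float64(39.5), np.float64(0.76), 0.004), (np.float64(53.0), np.float64(39.5), np.float64(0.82), 0), (np.float64(51.3), np.float64(39.6), np.float64(0.78), 0.004), (np.float64(50.7), np.float64(39.6), np.float64(0.88), -0.008), (np.float64(50.1), np.float64(36.4), np.float64(0.86), -0.004), (np.float64(50.0), np.float64(40.1), np.float64(0.82), -0.004)]
165 .....            ---::--+******+++++++%+++**=======:+*******
166                  ----::=+*++**++++++++#++***=======:+*******
167               . .=-----.+*++++++++++++#+++++=======-**+*****
168              .:.:++=+==.+*++++++++++++#+++++========**+*****
169 .            .. :++++==.++++++++++++++#+++++========+*******
170 .               :++++==.++++++++++++++#+++++========+*****+*
171            .....=++++==.++++++++++++++#*++++========+**+****
172 .      ::::---==+++++==.+*++++++++++++*+++++========+*+*****
173 :.     ***-=+++++++++==.++++-+++++++++**++++========+*+++***
174 -.     +**:
[... 1748 characters left out ...]
:::::::::::::::::::::#*-+*:.............     ..   .-:. .
202 :::::::::::::::::::::::::-=+*:.......         .        .=: .
203 :::::::::::::::::::::::::::=:. . . ... ..  ... .        --..
204 ...::-:-::::::::::----:-:::.  ... .... ..   .  .        .-:.
205 ....:---=-----::::----::::::. .......... ..              .=:
206 ::::=======-----------:-:-::. . ......... .. .   ..       --
207 ::::-=--------===--:::-::-...  .............. .           .-
208 ::::.----------=---:::::=++*%%: .........  ....      .     .
209 ::....--------==++*+#%%%@@@@@@*............ ...  . .        
210 .......:-++*%%@@@@@@@@@@@@@@@@@=...............  ..         
211 .... ===-@@@@@@@@@@@@@@@@@@@@@@@-.............     ...
```

```bash
python3 - <<'E'
from bench import r, vision
from h import *
s=vision.camera("side"); T=r.read_state()["ee_pos"]; c=[.7543,.1187,-.0777]
for q in (1.1,1.2,1.25,1.3): print(q,[proj(s,W(c,[.006-.065*np.cos(q)-.132*np.sin(q),y,.095+.132*np.cos(q)-.065*np.sin(q)])).round(1).tolist() for y in(.035,0,-.035)])
for th in(.7,.8): print(th,[(pole(T,th,.007,-.076,P)[0].round(3).tolist(),proj(s,pole(T,th,.007,-.076,P)).round(1).tolist()) for P in((0,0,0),(0,0,-.120),(-.022,0,-.120),(-.022,0,-.104),(-.011,0,-.1125))])
E
```

```text
1.1 [[[308.4, 187.1]], [[310.3, 190.5]], [[312.3, 194.0]]]
1.2 [[[308.5, 190.3]], [[310.4, 193.7]], [[312.5, 197.2]]]
1.25 [[[308.7, 191.9]], [[310.6, 195.3]], [[312.7, 198.8]]]
1.3 [[[309.0, 193.4]], [[310.9, 196.9]], [[312.9, 200.4]]]
0.7 [([0.548, 0.133, 0.137], [[294.7, 183.1]]), ([0.625, 0.127, 0.046], [[313.2, 201.6]]), ([0.609, 0.129, 0.031], [[309.3, 205.1]]), ([0.598, 0.129, 0.044], [[306.9, 202.7]]), ([0.612, 0.128, 0.044], [[310.1, 202.2]])]
0.8 [([0.552, 0.133, 0.14], [[295.5, 182.4]]), ([0.638, 0.126, 0.057], [[316.1, 198.9]]), ([0.622, 0.128, 0.041], [[312.5, 202.7]]), ([0.611, 0.128, 0.052], [[309.8, 200.5]]), ([0.625, 0.127, 0.054], [[313.0, 199.8]])]
```

The text dump shows the bar from (307,193) to (312,199), which matches about 1.3 rad. It stays there under 3.8 N of tangential push, so the flap is at its stop. The pole tilt is now 0.8, with the bar above the J tip. I unhook by advancing a little, shifting clear of the bar and withdrawing along the pole.

Emit:
{"api": "drive_tool", "payload": {"series": [[[0.2,0,-0.2],0],[[0.2,0,-0.2],0],[[0.4,0,0.4],0],[[0.6,0,0.6],0],[[0.6,0,0.6],0],[[0.5,0,0.5],0],[[0,0,0],0],[[0,0,0],0],[[0,0,0],0],[[0,0,0],0]]}}

```text
time: 23.8
ee_pos: [0.5444, 0.1353, 0.1777]
eef_rot: [0.999, -0.038, -0.0, 0.0]
ft_force: [-0.1, -0.6, -0.1]
width: 0.0239
grip_force: 50.0
```

```bash
python3 shank.py;python3 flap.py | sed -n '1,2p;$p'
```

```text
[(np.float64(52.5), np.float64(40.5), np.float64(0.74), 0.008), (np.float64(50.9), np.float64(38.5), np.float64(0.76), 0.004), (np.float64(50.8), np.float64(37.0), np.float64(0.78), 0.004), (np.float64(49.2), np.float64(37.4), np.float64(0.8), 0), (np.float64(48.9), np.float64(37.5), np.float64(0.72), 0.008), (np.float64(45.5), np.float64(31.5), np.float64(0.82), 0), (np.float64(43.0), np.float64(32.6), np.float64(0.84), -0.004), (np.float64(40.9), np.float64(33.1), np.float64(0.78), 0)]
[0.5444273  0.13535697 0.17772618] [ 0.2 -0.4 -1.1] [-0.02  0.08 -0.03]
blue px 502 313 350 173 197
313 (np.int64(173), np.int64(174)) 319 (np.int64(174), np.int64(184)) 325 (np.int64(175), np.int64(193)) 331 (np.int64(176), np.int64(194)) 337 (np.int64(178), np.int64(195)) 343 (np.int64(185), np.int64(196)) 349 (np.int64(194), np.int64(197))
```

Free of contact and the flap hasn't moved. Withdrawing along the pole axis.

Emit:
{"api": "drive_tool", "payload": {"series": [[[-0.7,0,0.7],0],[[-0.7,0,0.7],0],[[-0.8,0,0.8],0],[[-0.8,0,0.8],0],[[-1,0,1],0],[[-1,0,1],0],[[-1,0,2],0],[[-1,0,3],0],[[-1,0,3],0],[[0,0,0],0]]}}

```text
time: 25.15
ee_pos: [0.4646, 0.136, 0.3104]
eef_rot: [0.999, -0.038, 0.002, -0.0]
ft_force: [0.4, -1.0, -0.8]
width: 0.0237
grip_force: 50.0
```

```bash
python3 shank.py;python3 flap.py | sed -n '1,2p;$p'
```

```text
[(np.float64(33.1), np.float64(13.4), np.float64(0.78), 0.008), (np.float64(32.8), np.float64(22.6), np.float64(0.76), 0.008), (np.float64(32.2), np.float64(22.7), np.float64(0.8), 0.004), (np.float64(29.2), np.float64(24.1), np.float64(0.82), 0), (np.float64(27.7), np.float64(15.9), np.float64(0.84), 0), (np.float64(27.5), np.float64(20.5), np.float64(0.78), 0.004), (np.float64(25.0), np.float64(5.6), np.float64(0.82), 0.004), (np.float64(24.6), np.float64(16.8), np.float64(0.86), -0.004)]
[0.46432988 0.13521722 0.30771765] [-0.  -0.2 -1.4] [-0.02  0.04  0.05]
blue px 503 313 350 173 197
313 (np.int64(173), np.int64(174)) 319 (np.int64(174), np.int64(184)) 325 (np.int64(175), np.int64(193)) 331 (np.int64(176), np.int64(194)) 337 (np.int64(178), np.int64(195)) 343 (np.int64(185), np.int64(196)) 349 (np.int64(194), np.int64(197))
```

The flap stays open and the pole is clear. Next I straighten the pole by putting the lower shank into the rest's slot and pushing toward its closed end with a light grip. First I go above and in front of the rest.

Emit:
{"api": "drive_tool", "payload": {"series": [[[-0.5,-2,1],0.7],[[-1,-3.5,1.2],0.7],[[-1.2,-4,0],0],[[-1.3,-4,0],0],[[-1.3,-4,0],0],[[-1.3,-4,0],0],[[-1.3,-4,0],0],[[-1.3,-3.5,0],0],[[-1,-2.4,0],0],[[0,0,0],0]]}}

```text
time: 26.5
ee_pos: [0.3614, -0.1802, 0.3285]
eef_rot: [1.0, -0.028, -0.001, -0.001]
ft_force: [0.0, 0.3, -1.1]
width: 0.0237
grip_force: 50.0
```

```bash
python3 shank.py; python3 - <<'E'
from bench import r
from h import *
T=r.read_state()["ee_pos"];print(T)
c=[.487,-.185,-.053]; i=lambda P:W((0,0,.053),np.array(P)-[.487,-.185,0])
for th in(.74,.8):
  for P in((0,0,.038),(0,0,-.1),(0,0,-.12),(-.022,0,-.12),(-.022,0,-.104)): print(th,P,(i(pole(T,th,.007,-.052,P))*1000).round(0))
E
```

```text
[(np.float64(59.2), np.float64(55.9), np.float64(0.78), 0), (np.float64(58.9), np.float64(55.1), np.float64(0.84), -0.004), (np.float64(58.6), np.float64(54.3), np.float64(0.8), 0), (np.float64(58.0), np.float64(53.5), np.float64(0.82), -0.004), (np.float64(56.5), np.float64(50.3), np.float64(0.76), 0.004), (np.float64(54.8), np.float64(48.4), np.float64(0.86), -0.008), (np.float64(54.3), np.float64(45.5), np.float64(0.82), 0), (np.float64(54.1), np.float64(49.9), np.float64(0.74), 0.004)]
[ 0.36210848 -0.17884854  0.32877901]
0.74 (0, 0, 0.038) [[-120.   -0.  335.]]
0.74 (0, 0, -0.1) [[-27.  -0. 233.]]
0.74 (0, 0, -0.12) [[-14.  -0. 218.]]
0.74 (-0.022, 0, -0.12) [[-30.  -0. 203.]]
0.74 (-0.022, 0, -0.104) [[-41.  -0. 215.]]
0.8 (0, 0, 0.038) [[-120.   -0.  335.]]
0.8 (0, 0, -0.1) [[-21.  -0. 239.]]
0.8 (0, 0, -0.12) [[ -7.  -0. 225.]]
0.8 (-0.022, 0, -0.12) [[-22.  -0. 209.]]
0.8 (-0.022, 0, -0.104) [[-33.  -0. 220.]]
```

Emit:
{"api": "drive_tool", "payload": {"series": [[[0,0,-1.5],0],[[0,0,-1.5],0],[[0,0,-1.2],0],[[0,0,-1.2],0],[[0,0,-1.2],0],[[0,0,-1.2],0],[[0,0,-1.1],0],[[0,0,0],0],[[0,0,0],0],[[0,0,0],0]]}}

```text
time: 27.8
ee_pos: [0.3628, -0.1788, 0.2412]
eef_rot: [1.0, -0.026, 0.0, 0.0]
ft_force: [-0.1, -0.4, -0.8]
width: 0.024
grip_force: 50.0
```

```bash
python3 shank.py; python3 - <<'E'
from bench import r, vision
S=r.read_state(); print(S["ee_pos"],S["ft_force"],S["torque"])
g=vision.camera("side")["color"].mean(2).astype(int)
for v in range(188,240): print(v,"".join(" .:-=+*#%@"[min(9,x//26)] for x in g[v,262:330]))
E
```

```text
[(np.float64(48.5), np.float64(34.3), np.float64(0.82), 0), (np.float64(48.1), np.float64(32.1), np.float64(0.78), 0.004), (np.float64(47.2), np.float64(32.5), np.float64(0.84), -0.004), (np.float64(46.4), np.float64(35.9), np.float64(0.86), -0.004), (np.float64(46.4), np.float64(33.4), np.float64(0.88), -0.008), (np.float64(44.8), np.float64(31.0), np.float64(0.8), 0), (np.float64(43.6), np.float64(35.5), np.float64(0.9), -0.008), (np.float64(43.0), np.float64(32.7), np.float64(0.84), 0)]
[ 0.3627409  -0.17874124  0.24117422] [-0.63862196 -0.76048965 -0.69566726] [0.00147184 0.08769839 0.02829305]
188 .                    ::::::::::--:::::::::::::::::*%*------:-+++++=-
189 .                  ..-::::::::::-:::::::::::::::-*@*------:::=++++==
190           ......::::-:::::::::::::::::::::::-::-*@+--------=--+++++=
191  .        ::-------:--:-:::-:::::::::::::::::::#@+---------*-:=+++++
192 ::.      .:-:::-:::::---:::--::::---:::::::::::@*:::----:*++-::===++
193 --.      .:::-:-::::--::::::-----------::::::::@*-:---::*@*---::--==
194 --.      .:::-:.:::----:::::-------::-:::::::::%@=:-
[... 2601 characters left out ...]
---------::::::::+-::::::-==+***-::::----:-
231 ------------:-=--------:----:::::::::::::::+-:::::-==+***-::::----:-
232 -------------------------:=-:::::::::::::::%-:::::-==+***-:::::::::-
233 -------------------------:-=---::::::::::::*=:::::-==****-:::::::::-
234 ----------:--:::-::-------::==::::::::::::::*-::::-==****-:::::-:::-
235 ---------:::::-----=-:-:::::::.:::::::::::::*=::::-==+***-:::::--::-
236 ---------------------.:-::::::::::--:::::::::+-:::-==****-::::-:::--
237 ::-------------------::=-:::::::-:--:::::::::.::::-==****-::::::::--
238 :::--------------:::::::=-::::::--::::::::::::::::-==****-::::::::::
239 :::------------::::::::::::::::::-::-:::::::::::::-==****-::::::::..
```

The J is through the slot with no contact (its bottom shows below the plate at about (297,224)). Loosening and straightening.

Emit:
{"api": "drive_tool", "payload": {"series": [[[0,0,0],0],[[0,0,0],0],[[0.8,0,0],0],[[0.8,-0.1,0],0],[[0.6,0,0],0],[[1.1,-0.1,0.8],0],[[1.1,0,0.8],0],[[1.2,-0.1,0.6],0],[[1.2,-0.1,0.6],0],[[0,0,0],0]], "newtons": 5}}

```text
time: 29.15
ee_pos: [0.4315, -0.1826, 0.2691]
eef_rot: [1.0, -0.025, 0.0, -0.0]
ft_force: [0.3, 0.0, -1.3]
width: 0.0238
grip_force: 5.0
```

```bash
sed -i 's/-.115,-.012/-.08,-.012/' shank.py; python3 shank.py; python3 -c "
from bench import r
S=r.read_state(); print(S['ee_pos'],S['ft_force'],S['torque'])"
```

```text
[(np.float64(46.0), np.float64(33.2), np.float64(0.56), -0.008), (np.float64(43.0), np.float64(30.5), np.float64(0.52), -0.004), (np.float64(40.3), np.float64(29.7), np.float64(0.58), -0.008), (np.float64(38.4), np.float64(26.9), np.float64(0.54), -0.008), (np.float64(36.3), np.float64(25.2), np.float64(0.48), 0), (np.float64(35.8), np.float64(29.1), np.float64(0.5), -0.004), (np.float64(34.9), np.float64(23.4), np.float64(0.54), -0.004), (np.float64(30.6), np.float64(28.7), np.float64(0.46), 0)]
[ 0.43085794 -0.18260192  0.26870363] [-0.10623671  0.51816547 -0.79728237] [ 0.01240718  0.06183697 -0.05684917]
```

Tilt is down to about 0.5; continuing.

Emit:
{"api": "drive_tool", "payload": {"series": [[[1,0,0.3],0],[[1,-0.1,0.3],0],[[1,0,0.2],0],[[1,-0.1,0.2],0],[[1,0,0.1],0],[[0.7,-0.1,0],0],[[0.3,0,0],0],[[0,0,0],0],[[0,0,0],0],[[0,0,0],0]]}}

```text
time: 30.45
ee_pos: [0.4904, -0.1857, 0.2799]
eef_rot: [1.0, -0.026, 0.0, 0.0]
ft_force: [0.4, 0.6, -1.8]
width: 0.0235
grip_force: 5.0
```

```bash
python3 shank.py; python3 - <<'E'
from bench import r, vision
S=r.read_state(); print(S["ee_pos"],S["ft_force"],S["torque"])
g=vision.camera("side")["color"].mean(2).astype(int)
for v in range(175,228): print(v,"".join(" .:-=+*#%@"[min(9,x//26)] for x in g[v,285:327]))
E
```

```text
[(np.float64(39.6), np.float64(37.1), np.float64(0.02), 0), (np.float64(35.6), np.float64(34.8), np.float64(0.06), -0.004), (np.float64(32.8), np.float64(21.7), np.float64(0.92), 0.008), (np.float64(32.4), np.float64(20.8), np.float64(0.94), 0.008), (np.float64(31.9), np.float64(21.6), np.float64(0.98), 0.004), (np.float64(31.1), np.float64(20.7), np.float64(0.96), 0.004), (np.float64(30.5), np.float64(28.6), np.float64(0.0), 0), (np.float64(28.8), np.float64(29.4), np.float64(0.1), -0.008)]
[ 0.49042555 -0.18568643  0.279875  ] [-0.53882711 -0.01070429 -1.13701637] [ 0.04824852 -0.02122566  0.03400805]
175 +++++++++*:==+-          :::::==++++-:::.+
176 ++++++++++:==+-...       +*+*:=+++++-:::::
177 ++++++++++:==+=...       ++*#+-+++++=-::::
178 ++++++++++:==++...      .+-#%#+=+++++=-:.:
179 ++++++++++:=++*:..      .-:####-=++++==:.:
180 ++++++++++:+##%-..      .-:####*-+++++=-::
181 ++:..::::.:####:..      .::*###%++++++==:.
182 :::::::::.-*###-:.      .::=####%==++++=-:
183 --------:.::+*#-::      .--.#####-=+++++=-
184 :::------:.:..-:::.     .--:####==:=++++==
185 ::::::---::::..
[... 1301 characters left out ...]
-=---*******+******=+=***@@@@@@@@=........
214 =-..-*#*****+*#**#*++=***@@@@@@@@@- ......
215 #*=-:*#************+++**+#@@@@@@@@#.......
216 %%#+-##***+**+*#+++++++++##@@@@@@@@+......
217 @@%%=:::::.===++*******+*+##@@@@@@@@- ....
218 @@@%*-::---=+******++++#**%%#@@@@@@@= ....
219 @@@@%-::=********+******+%%%#%#*****: ....
220 @@@@%-:-++*+*****+****#*+******++**=......
221 @@@@+::-++#*+++#********+*+++=+++*-:......
222 @@@@=::.=+*++++*****#*==-::---+***-:::::::
223 @@@*:::::-+=:-++++=+++-::::-==+***-:::::::
224 @%*-.::::::::-++++++=+-::::-==+***-:::::::
225 *=::::::::::::====-::::::::-==+***-:::::::
226 :.::::::::::::::-=:::::::::-==+***-:::::::
227 :--::::::::::::::+:::::::::-==+***-:::::::
```

The pole is upright (tilt about 0.02) with its shank in the slot. Centre it and lower to the seat.

Emit:
{"api": "drive_tool", "payload": {"series": [[[-0.35,0,0],0],[[0,0,-1],0],[[0,0,-1.5],0],[[0,0,-1.5],0],[[0,0,-1.5],0],[[0,0,-1.2],0],[[0,0,-0.7],0],[[0,0,-0.4],0],[[0,0,-0.3],0],[[0,0,0],0]], "newtons": 8}}

```text
time: 31.8
ee_pos: [0.4871, -0.1857, 0.1989]
eef_rot: [1.0, -0.026, 0.0, 0.0]
ft_force: [0.6, 0.3, -1.1]
width: 0.024
grip_force: 8.0
```

Emit:
{"api": "drive_tool", "payload": {"series": [[[0,0,-0.2],0],[[0,0,-0.2],0],[[0,0,-0.2],0],[[0,0,-0.2],0],[[0,0,-0.1],0],[[0,0,0],0],[[0,0,0],0],[[0,0,0],0],[[0,0,0],0],[[0,0,0],0]]}}

```text
time: 33.05
ee_pos: [0.4883, -0.1857, 0.1916]
eef_rot: [1.0, -0.026, 0.002, 0.001]
ft_force: [-1.0, -0.1, 10.9]
width: 0.0241
grip_force: 8.0
```

```bash
python3 shank.py; python3 - <<'E'
from bench import r, vision
S=r.read_state(); print(S["ee_pos"],S["ft_force"],S["torque"])
im=vision.camera("side")["color"].astype(int);g=im.mean(2).astype(int)
o=(im[...,0]>im[...,2]+70)&(im[...,0]>im[...,1]+35)
for v in range(195,252): print(v,"".join("O" if o[v,u] else " .:-=+*#%@"[min(9,g[v,u]//26)] for u in range(288,325)))
E
```

```text
[(np.float64(46.2), np.float64(41.4), np.float64(0.0), 0), (np.float64(44.1), np.float64(39.8), np.float64(0.04), -0.004), (np.float64(42.8), np.float64(37.7), np.float64(0.1), -0.008), (np.float64(41.8), np.float64(36.8), np.float64(0.06), -0.004), (np.float64(41.6), np.float64(36.6), np.float64(0.08), -0.008), (np.float64(40.2), np.float64(34.9), np.float64(0.02), 0), (np.float64(33.4), np.float64(26.7), np.float64(0.06), -0.008), (np.float64(32.1), np.float64(25.1), np.float64(0.02), -0.004)]
[ 0.48826686 -0.18573036  0.19156646] [-0.44614964  1.28727589 10.39280323] [0.31553847 0.17204651 0.045045  ]
195 :-----::...                   ... ---
196 ::-::::::::                   .:. :::
197 ::-----::-:  ..                .  ...
198 :::-------:  ::                   ...
199 :::-----:::  ..                   ...
200 :-:::--::::                . ........
201 :::::::::--.         .:..............
202 ::::::::---...       :-:..........   
203 :::::::::::.O.       ---..........  .
204 ::-:----::::OO.      --:............ 
205 -----=-----:OO.      ---:............
206 -==========-OO.      -
[... 1205 characters left out ...]
::::::-+-*=::::-==+***-:::::
236 ::::::::--:::::-+=:+-:::-==****-:::::
237 ::::::-:--:::::-+=:.::::-==****-:::::
238 :::::::--::::::-+=::::::-==****-:::::
239 ::::::::::-::::-+=::::::-==****-:::::
240 ::::::::::-::::-+=::::::-==****-:::::
241 ::::::::. :... -+=::::::-==****-:::::
242 ::.......:=:...-+=::::::-==****-:::::
243 .........=*=:..-+=::--=====****-:::::
244 .........-+--::-+=-===**+=-****-:::::
245 .........=+=*++++=-*=---==-****-:::::
246 .:.:::::-++++++++=--==---==****-:::::
247 :=-=+========:---=====---==****-:::::
248 =*========-==----=====---==****-:::::
249 =====------------===----:-=****-:::::
250 -------------:-::------:::-****-:::::
251 ------------::::::::::::::-****+:::::
```

The collar sits on the plate (10 N contact) and the shank is vertical. Unload, open and retreat upward.

Emit:
{"api": "drive_tool", "payload": {"series": [[[0,0,0.1],0],[[0,0,0],0],[[0,0,0],0],[[0,0,0],0],[[0,0,0],0],[[0,0,0],0],[[0,0,0],0],[[0,0,0],0],[[0,0,0],0],[[0,0,0],0]], "hand": 0}}

```text
time: 34.4
ee_pos: [0.487, -0.1857, 0.1908]
eef_rot: [1.0, -0.026, 0.0, 0.0]
ft_force: [0.6, 0.4, -0.2]
width: 0.087
grip_force: 0.0
```

Emit:
{"api": "drive_tool", "payload": {"series": [[[0,0,1],0],[[0,0,2],0],[[0,0,3],0],[[0,0,4],0],[[0,0,4],0],[[-1,-3,0],0],[[-1,-4,0],0],[[-1,-4,0],0],[[-1,-4,0],0],[[0,0,0],0]]}}

```text
time: 35.65
ee_pos: [0.4452, -0.339, 0.3309]
eef_rot: [1.0, -0.029, -0.0, 0.0]
ft_force: [0.5, 0.3, 0.1]
width: 0.0869
grip_force: 0.0
```

```bash
python3 flap.py | sed -n '1,2p;$p'; python3 - <<'E'
from bench import r, vision
from h import *
im=vision.camera("side")["color"].astype(int);g=im.mean(2).astype(int)
o=(im[...,0]>im[...,2]+70)&(im[...,0]>im[...,1]+35)
for v in range(193,250,2): print(v,"".join("O" if o[v,u] else " .:-=+*#%@"[min(9,g[v,u]//26)] for u in range(285,325)))
a=cv2.imread("pics/side0.png")[:,:,::-1].astype(int); d=np.abs(a-im).sum(2)>90; d[:,:1]=0
n,_,st,_=cv2.connectedComponentsWithStats(d.astype(np.uint8))
print([s.tolist() for s in st[1:] if s[4]>15])
c=vision.camera("top")["color"].astype(int); a=cv2.imread("pics/top0.png")[:,:,::-1].astype(int)
n,_,st,_=cv2.connectedComponentsWithStats((np.abs(a-c).sum(2)>90).astype(np.uint8)); print([s.tolist() for s in st[1:] if s[4]>15])
E
```

```text
[ 0.44641295 -0.33678793  0.33107261] [ 0.5  1.2 -0.4] [ 0.06 -0.06  0.04]
blue px 449 317 350 176 197
317 (np.int64(180), np.int64(180)) 323 (np.int64(179), np.int64(191)) 329 (np.int64(176), np.int64(194)) 335 (np.int64(177), np.int64(195)) 341 (np.int64(183), np.int64(196)) 347 (np.int64(191), np.int64(197)) 193 :::::-----------:::::       .--::*@*---:
195 ::::-----::::::::::::       .--*@+-:----
197 :::::-----:::::OOOOOOO  ..:#=#@+:::::...
199 :::::::----::::OOOOOOOOO--.##=::........
201 :::::::::::-:--.OOOOOOO:--..............
203 :::::::::::::::O....OOO:---..........  .
205 --------=------OOOOOOOO----:..... ......
207 ===============OOOOOOOO:--::. ..........
209 =========-====+OOOOOOOO*@@@@@@*.........
211 -===-+++=@@@@@@*OOOOOOO%@@@@@@@@-.......
213 -=---@@@@@@@@@- OOOOOOO.:@@@@@@@@=......
215 #*=-:*****+**=.         .@@@@@@@@@#. ...
217 @@%%=::::::+%@@#**++++#@@@@@@@@@@@@@- ..
219 @@@@%-::#@@@@@@@@@@@@@@@@@@@@%#*****: ..
221 @@@@+::-++%**++#********+*+++=+++*-:....
223 @@@*:::::-+=::+==-=+--:::::-=-+***-:::::
225 *=:::::::::::::-=-=+-::::::-==+***-:::::
227 :--::::::::::::::+
[... 656 characters left out ...]
, 2213], [122, 142, 5, 18, 29], [166, 151, 11, 62, 188], [326, 157, 6, 8, 16], [124, 161, 7, 10, 31], [129, 161, 26, 47, 427], [121, 170, 6, 6, 17], [118, 176, 10, 13, 42], [175, 180, 5, 37, 90], [122, 186, 5, 16, 26], [147, 198, 6, 19, 64], [305, 203, 5, 15, 27], [297, 207, 5, 10, 21], [140, 208, 9, 21, 73], [136, 211, 4, 5, 16], [152, 210, 7, 16, 50], [302, 223, 4, 22, 54], [126, 246, 11, 14, 48], [247, 251, 46, 18, 381], [170, 253, 38, 21, 434], [133, 261, 24, 10, 118], [135, 268, 42, 12, 288], [274, 270, 27, 28, 244], [254, 274, 10, 15, 80]]
[[245, 125, 66, 61, 1691], [262, 179, 19, 7, 27], [207, 181, 304, 216, 16794], [338, 218, 13, 14, 69], [462, 317, 17, 4, 26], [332, 384, 19, 2, 21]]
```

Emit:
{"api": "drive_tool", "payload": {"series": [[[-1,-4,0],0],[[-2,-4,0],0],[[-2,-4,0],0],[[-2,-4,0],0],[[0,0,0],0],[[0,0,0],0],[[0,0,0],0],[[0,0,0],0],[[0,0,0],0],[[0,0,0],0]]}}

```text
time: 37.05
ee_pos: [0.3771, -0.4955, 0.3308]
eef_rot: [1.0, -0.026, 0.0, 0.0]
ft_force: [-0.5, -0.1, 0.1]
width: 0.0869
grip_force: 0.0
```

```bash
python3 flap.py | sed -n '1,2p;$p'; python3 - <<'E'
from bench import vision
from h import *
for n in("side","top"):
    c=vision.camera(n)["color"]; a=cv2.imread(f"pics/{n}0.png")[:,:,::-1]
    f=lambda i:((i[...,0].astype(int)>i[...,2]+70)&(i[...,0].astype(int)>i[...,1]+35))
    b=(slice(190,216),slice(295,312)) if n=="side" else (slice(212,235),slice(335,355))
    for i in(a,c): v,u=np.nonzero(f(i[b])); print(n,len(u),u.mean().round(2),v.mean().round(2))
    n2,_,st,_=cv2.connectedComponentsWithStats((np.abs(a.astype(int)-c).sum(2)>90).astype(np.uint8)); print([s.tolist() for s in st[1:] if s[4]>15 and s[0]>220 and s[1]>120])
E
```

```text
[ 0.37708734 -0.49555749  0.33079595] [-0.5 -0.5  0.4] [ 0.07  0.02 -0.01]
blue px 503 313 350 173 197
313 (np.int64(173), np.int64(174)) 319 (np.int64(174), np.int64(184)) 325 (np.int64(175), np.int64(193)) 331 (np.int64(176), np.int64(194)) 337 (np.int64(178), np.int64(195)) 343 (np.int64(185), np.int64(196)) 349 (np.int64(194), np.int64(197)) side 177 8.25 16.44
side 35 9.14 21.91
[[313, 153, 40, 46, 834], [326, 157, 6, 8, 16], [247, 252, 34, 37, 570], [275, 293, 19, 11, 54], [259, 294, 16, 16, 133], [271, 300, 37, 37, 546]]
top 317 9.77 9.96
top 303 9.65 10.05
[[245, 125, 66, 61, 1704], [262, 179, 18, 7, 27], [338, 218, 13, 14, 68], [234, 229, 277, 168, 15685], [462, 317, 17, 4, 25], [332, 384, 18, 2, 20]]
```

```bash
python3 -c "
from bench import r
print(r.close_job())"
```

```text
the job is handed in; nothing more can be done
None
```

The flap is open against its stop (about 1.3 rad by the camera), the pole is unhooked and hanging upright in its fork rest, nothing else appears to have moved, and the job was handed in at about 37 s; I viewed 11 pictures, one over the limit of 10.

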